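# Present a dried counting chamber over the edge of the slide warmer

## Robot

A 6-joint arm with a two-finger parallel gripper is mounted at the origin on a cart in front of the work surface, level with it; the furniture and walls round the work are solid. World frame = base frame: x ahead of the robot, y to its left, z up, the work surface at z = 0. Lengths are in m, angles in rad, forces in N, time in s.
With the tool pointing down it reaches from about 0.25 to 0.725 m from the base axis. Payload 4 kg.
Tool frame: the origin (TCP) lies at the very end of the fingers, on their centre line; the grasp point (between the pads) lies 19 mm behind it; z points along the fingers, y is the line along which they close (so a half turn about z gives the same grasp; the last joint's range is limited). The gripper opens to 85 mm and grips with 20 to 120 N. Pads are 22 mm wide; open, the fingers measure 114 mm over their backs; the gripper's body (76 mm by 85 mm) begins 54 mm behind the grasp point. The pads swing forward as they close: fully open they stand 13 mm farther back than shut.
Start: joints at [1.166, 0.241, 0.005, 1.335, 0, 1.571], TCP at [0.197, 0.46, 0.231] pointing down, gripper open.
Joint ranges: [-2.72, 2.72], [-1.05, 1.87], [-1.09, 1.28], [-1.99, 2.15], [-1.42, 1.44], [-3.14, 3.14]. Speed limits (rad/s): [2.79, 2.79, 3.14, 3.14, 3.14, 3.14].

## Interface

Orientations are given as a unit quaternion [x, y, z, w].
In Python, from workcell import bot gives the robot as it stands.
- The arm moves only by the tool carry_out, never from a script. Its argument "increments" is one flat list of numbers, 5 for each row, row after row: the finger opening in cm, from 0 to 8.54, then the shift along the tool's x, y, z in cm, then the turn about the tool's z in rad. A call has exactly 5 rows; each row shifts and turns the commanded pose from where the row before left it, along the tool's axes as they then stand; what a row does not reach is not made up. A row lasts 1/8 s, in which the tool goes at most 62.5 mm and 10.7 degrees, less where a joint would pass 70% of its speed; a pose out of reach is approached as far as the arm can. A call with a gripper value outside its range is refused whole. The fingers move at their own pace and stop on an object; the grip force is fixed at half the most. Time passes only in rows, so rows that do not move let the fingers close, or fill a call up. It gives the time, the measured TCP pose, the force, the opening and the grip force at its end, in the units of the state.
- bot.get_obs(): the state, without advancing time (a new reading comes with each control period).
- bot.camera(name): name is "scene" or "top"; returns a dict with "pixels" (400x640x3 uint8, blue, green, red), "range_z" (400x640 float32, m along the optical axis (not along the pixel's ray), 0 where there is no reading), "mtx" (3x3 intrinsics, pixels), "eye" and "attitude" of the camera in the world. Camera axes: x right, y down, z forward; pixel columns grow to the right and rows downward; lengths in m; the calibration is good to about 2 mm. A picture is of the moment at which its call begins.
- bot.job_done(): hands the job in; it is judged then, once.
Trained networks look in a picture, given as the dict that the camera call returned (one of the last four; its "shot" number tells which), for a name from the list of things; names that differ only in an ending like _2 or _b are one class to them, and where a whole thing is asked for, a point or a joint stands for the part that bears it (a point fixed in the world has none). Each returns a list of dicts, best first, with "p" (0 to 1); they miss things now and then, are a little off and sometimes report something else, mostly with a low value. They report only what shows in the picture. A call takes as long as a camera call. They do not tell look-alikes from the thing itself.
- bot.find_in(picture, name): "xyz" ([x, y, z] in m, in the coordinates of the camera as it stood for that picture, good to about 4 mm: the middle of the surface that is visible of it).
- bot.regions_of(picture, name): "mask" (400x640 bool, what is visible of it).
- bot.place_of(picture, name): "xyz" ([x, y, z] in m, in the coordinates of the camera as it stood for that picture, good to about 4 mm: a listed point, or the origin of a listed thing).
The state is a dict: "clock": time; "joint_pos": joint angles; "joint_vel": joint speeds; "tau": joint torques, N m; "eef_pos": TCP position; "tool_rot": TCP orientation; "ft_force": force on the tool from outside, world axes, zero at the start; "ft_torque": the same for the moment, N m; "grip_width": finger opening in m; "grasp_force": force on a finger pad.
Only numpy, scipy, OpenCV 4.12 (cv2) and the standard library are available. Lean on these libraries where they do the work, as an engineer would, in place of code of your own. Each camera call takes 0.05 s, during which the arm holds its last target. There are 200 camera calls.

## Task

The counting chamber has dried on the slide warmer but lies too flat to be picked up. Fold the warmer's front lip all the way down by pushing its raised tab forward, towards the robot, then push the counting chamber (not the plain slide beside it) gently and squarely forward from behind until about a third of its length overhangs the warmer's front edge, still lying flat. Only push, lift nothing, never shove the lip open with the glass, and leave the slide and the things around the warmer where they are.

Things in the scene. Friction and masses are not known exactly. Their poses are not given: they have to be found in the camera images.
- warmer: slide warmer, fixed: flat black bed 150 mm deep (x) by 220 wide (y) on a white housing, bed top 60 mm above the bench; a grey control pod (y = +110 to +166 mm), 84 mm high with its knob, at its +y end. Origin: bed's centre at bench height. -x points out over the front edge, roughly to the robot (within 12 degrees). Two slide places run along x at y = +60 and -60 mm.
- bed_edge (a point): middle of the warmer's straight front edge, at the height of the bed's top (75 mm in front of the bed's centre); axes as the warmer's: +x points inward over the bed, y runs along the edge.
- lip (a joint): front lip: steel strip along the front edge, hinged 4 mm outside the edge, 5.5 mm below the bed top. 0 = shut: 15 mm above the bed, leaning 0.2 rad inward; grows as it turns outward and down (0.2 = upright, 1.77 = level, 3.1 to 3.3 = fully down, hanging). Light hinge, about 0.0012 N m friction, no spring: tipped past about 0.5 it falls down by itself; let go before that it falls shut or stays.
- lip_tab (a point): centre of the rolled top of the lip's raised tab, in the middle of the lip between the two slide places; shut, it is 32 mm above the bed top and 4 mm inside the edge line. Tab: 32 mm wide (y), 2.5 mm sheet, 7 mm thick roll on top; 100 mm of bare bed behind it, and the glass plates begin some 40 mm to each side of its centre. Moves with the lip.
- chamber: counting chamber: pale glass plate 76 mm long (its y), 30 wide (its x), 4 thick (z), with a pale frosted band across its middle, 20 to 40 g. Lies flat on one of the slide places, an end towards the front edge (long axis within 6 degrees of the warmer's x). Origin: centre of its underside. Plain dry friction; turns a little if pushed off centre; tips off if more than half overhangs.
- slide: plain clear glass slide 76 x 26 x 2 mm with a white frosted end, flat on the other slide place; to be left alone. Origin: centre of its underside, y along its length.
- timer: white square lab timer 62 x 62 x 20 mm lying on the bench, left of the warmer; bystander. Origin: centre of its underside.
- forceps: steel forceps 116 mm long, lying on the bench in front of the warmer; bystander. Origin: centre of its underside.
- coverslips: small white coverslip box 30 x 30 x 16 mm on the bench in front of the warmer; bystander. Origin: centre of its underside.
- marker: black marker pen 137 mm long lying on the bench at the right; bystander. Origin: its underside, about the middle of its length.
Mind the look-alikes: they are no part of the job. Of the things like the chamber, leave any that is yellow; of the rest the larger one is meant.

How it is judged:
By the outcome, as a careful person would: the job done as asked, in the order asked, and still so for the second after the job is handed in, with the robot touching nothing.
It also fails if it takes over 51 s, if anything falls off the work surface, if the arm or the gripper's body presses on something with over 40 N, if the wrist force passes 120 N, or if a joint passes its speed limit or range.

## Working session

There is one attempt and no reset: what is moved stays moved. The work goes in short steps, Python scripts to look and compute and a tool call to move; the robot and the scene stay as the last step left them, time stands still between calls to the robot, and variables do not carry over. Pictures are saved under pics/ and viewed, at most 10 in all, crops included, and the job is handed in when it is done.

Besides the shell and the picture viewer there is one more tool, called after "Emit:" as name(argument=value, ...) on one line, values as JSON. carry_out: Moves the arm, as the interface text tells. Its arguments: {"type":"object","properties":{"increments":{"type":"array","items":{"type":"number"}}},"required":["increments"]}

```bash
mkdir -p pics; cat > h.py <<'E'
import numpy as np, cv2
from scipy.spatial.transform import Rotation as R
from workcell import bot
def T(c):
    a=np.array(c["attitude"]); M=a if a.shape==(3,3) else R.from_quat(a).as_matrix()
    return M,np.array(c["eye"])
def w(c,p):
    M,e=T(c); return M@np.array(p)+e
def pts(c):
    z=c["range_z"];v,u=np.mgrid[:400,:640];K=np.array(c["mtx"])
    P=np.stack([(u-K[0,2])/K[0,0]*z,(v-K[1,2])/K[1,1]*z,z],-1)
    M,e=T(c);return P@M.T+e
E
python3 - <<'E'
from h import *
o=bot.get_obs();print(o)
for n in["top","scene"]:
    c=bot.camera(n);cv2.imwrite(f"pics/{n}0.png",c["pixels"]);print(n,c["eye"],np.round(c["attitude"],3).tolist(),np.round(c["mtx"],1).tolist())
    P=pts(c)
    for k in["warmer","bed_edge","lip_tab","chamber","slide","timer","forceps","coverslips","marker"]:
        print(k,[(round(d["p"],2),np.round(w(c,d["xyz"]),3).tolist()) for d in bot.place_of(c,k)[:4]])
    for k in ["chamber","slide"]:
        for d in bot.regions_of(c,k)[:4]:
            v,u=np.nonzero(d["mask"]); q=P[d["mask"]]
            print(k,"mask",round(d["p"],2),len(v),u.mean(),v.mean(),np.median(q,0).round(3),c["pixels"][d["mask"]].mean(0).round())
E
```

```text
{'clock': 0.0, 'joint_pos': array([1.16601484e+00, 2.41417057e-01, 3.72132145e-03, 1.33519919e+00,
       1.09281478e-05, 1.57081058e+00]), 'joint_vel': array([ 5.81965499e-04, -7.96869771e-04, -2.56778687e-03, -1.73688506e-03,
        3.63885506e-05, -5.30459538e-04]), 'tau': array([-2.61412843e-04, -3.72317326e+01,  2.52406722e+01,  1.69642788e-02,
       -3.12189366e-05, -1.51595525e-06]), 'eef_pos': array([0.19665639, 0.45901316, 0.23040981]), 'tool_rot': array([ 2.01018727e-01,  9.79586837e-01, -1.02678467e-03, -2.16266739e-04]), 'ft_force': array([-0.5702534 ,  0.34467644, -0.55009359]), 'ft_torque': array([ 0.00354348,  0.03122299, -0.03262248]), 'grasp_force': 0.0, 'grip_width': 0.08548908429060231}
top [ 0.33664192 -0.03198971  0.91453601] [0.714, -0.694, 0.066, -0.07] [[363.3, 0.0, 318.7], [0.0, 363.3, 197.1], [0.0, 0.0, 1.0]]
warmer [(0.78, [0.562, -0.041, 0.003])]
bed_edge [(0.69, [0.483, -0.048, 0.062])]
lip_tab [(0.82, [0.486, -0.05, 0.09])]
chamber [(0.92, [0.552, 0.018, 0.057]), (0.74, [0.414, 0.07, 0.002]), (0.67, [0.57, -0.258, 0.002])]
slide [(0.76, [0.572, -0.092,
[... 766 characters left out ...]
0.412, -0.32, -0.006])]
bed_edge [(0.68, [0.482, -0.05, 0.059])]
lip_tab [(0.55, [0.488, -0.049, 0.094])]
chamber [(0.78, [0.553, 0.02, 0.061]), (0.48, [0.411, 0.065, -0.001])]
slide [(0.57, [0.566, -0.097, 0.058])]
timer [(0.62, [0.405, 0.261, -0.003])]
forceps [(0.75, [0.482, -0.051, 0.055]), (0.47, [0.376, -0.113, 0.003])]
coverslips [(0.74, [0.365, 0.146, -0.001])]
marker [(0.57, [0.409, -0.32, -0.003])]
chamber mask 0.58 175 284.4971428571429 208.30285714285714 [0.548 0.024 0.062] [131. 147. 154.]
chamber mask 0.49 133 338.0075187969925 242.74436090225564 [0.411 0.072 0.001] [  0. 175. 213.]
slide mask 0.47 129 285.4186046511628 190.03100775193798 [ 0.567 -0.095  0.06 ] [135. 151. 148.]
```

View pics/top0.png

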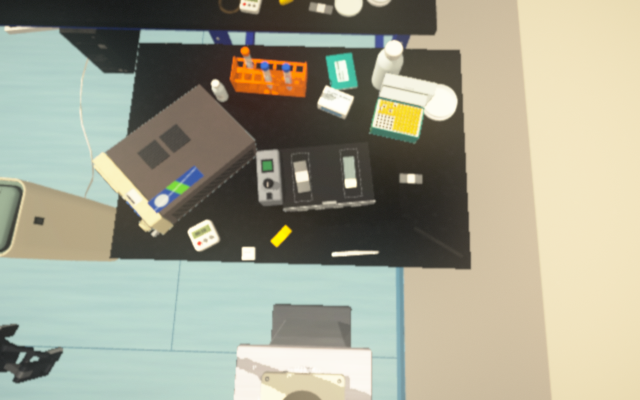

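View pics/scene0.png

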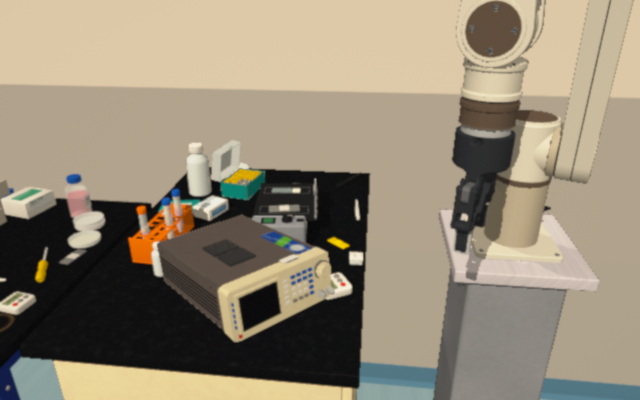

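The candidates in the top view are three:
- **Pale plate on the warmer**, pixel (301,176).
- **Small pale one** on the bench, (410,179).
- **Yellow one** at (281,236).

The plate on the bed is the one meant: it is pale and the largest, with 363 px against 206. I'll confirm it in an enlarged crop and fit the geometry.

```bash
cat >> h.py <<'E'
def rect(P2):
    (c,s,a)=cv2.minAreaRect((P2*1000).astype(np.float32)); return np.round(c,1),np.round(s,1),a,cv2.boxPoints((c,s,a)).round(0).tolist()
def planar(c,uv,z):
    K=np.array(c["mtx"]);M,e=T(c);uv=np.asarray(uv,float)
    d=np.c_[(uv[:,0]-K[0,2])/K[0,0],(uv[:,1]-K[1,2])/K[1,1],np.ones(len(uv))]@M.T
    return (e+d*((z-e[2])/d[:,2])[:,None])[:,:2]
E
python3 - <<'E'
from h import *
c=bot.camera("top");P=pts(c)
cv2.imwrite("pics/crop.png",cv2.resize(c["pixels"][125:255,240:430],None,fx=4,fy=4,interpolation=cv2.INTER_CUBIC))
m=(abs(P[...,2]-.062)<.006)&(P[...,0]>.44)&(P[...,0]<.68)&(P[...,1]>-.2)&(P[...,1]<.12)
n,l,st,ce=cv2.connectedComponentsWithStats(m.astype(np.uint8));i=1+st[1:,4].argmax()
print("bed",st[i],*rect(P[l==i][:,:2]))
for k,z in(("chamber",.064),("slide",.062)):
    for d in bot.regions_of(c,k)[:1]:
        v,u=np.nonzero(d["mask"]);print(k,*rect(planar(c,np.c_[u,v],z)))
# front edge of bed per y column
B=P[l==i]
for y in np.arange(-.13,.06,.02):
    q=B[abs(B[:,1]-y)<.006]
    if len(q):print(round(y,2),q[:,0].min().round(4),q[:,0].max().round(4))
for k in["lip_tab","bed_edge","warmer","chamber"]:print(k,[(round(d["p"],2),w(c,d["xyz"]).round(4)) for d in bot.place_of(c,k)[:2]])
t=(P[...,2]>.075)&(P[...,0]>.46)&(P[...,0]<.51)&(abs(P[...,1]+.05)<.05)
print("tabpts",t.sum(),P[t].mean(0).round(4) if t.any() else 0, P[t].min(0),P[t].max(0))
E
```

```text
bed [ 259  142  116   67 5369] [557.4 -13.1] [148.8 273.8] 6.493269443511963 [[468.0, 114.0], [499.0, -158.0], [647.0, -141.0], [616.0, 131.0]]
chamber [552.6  19.2] [76.2 30.8] 11.56022834777832 [[512.0, 27.0], [518.0, -4.0], [593.0, 12.0], [587.0, 42.0]]
slide [567.8 -96.4] [76.2 26.5] 5.523160934448242 [[529.0, -87.0], [531.0, -113.0], [607.0, -106.0], [604.0, -80.0]]
-0.13 0.497 0.6438
-0.11 0.494 0.6436
-0.09 0.4916 0.6394
-0.07 0.4904 0.6366
-0.05 0.4946 0.6357
-0.03 0.4847 0.6329
-0.01 0.4839 0.6295
0.01 0.4809 0.6289
0.03 0.4783 0.6262
0.05 0.4751 0.6237
lip_tab [(0.54, array([ 0.4874, -0.0516,  0.0925]))]
bed_edge [(0.68, array([ 0.48  , -0.0472,  0.0585])), (0.42, array([ 4.079e-01, -3.217e-01, -1.000e-04]))]
warmer [(0.87, array([ 0.5604, -0.0425,  0.0032]))]
chamber [(0.71, array([ 5.724e-01, -2.609e-01,  1.000e-04])), (0.7, array([0.5503, 0.0195, 0.0594]))]
tabpts 66 [ 0.4839 -0.0505  0.0883] [ 0.4791134  -0.09588614  0.07508889] [ 0.48906738 -0.00950054  0.09993984]
```

View pics/crop.png

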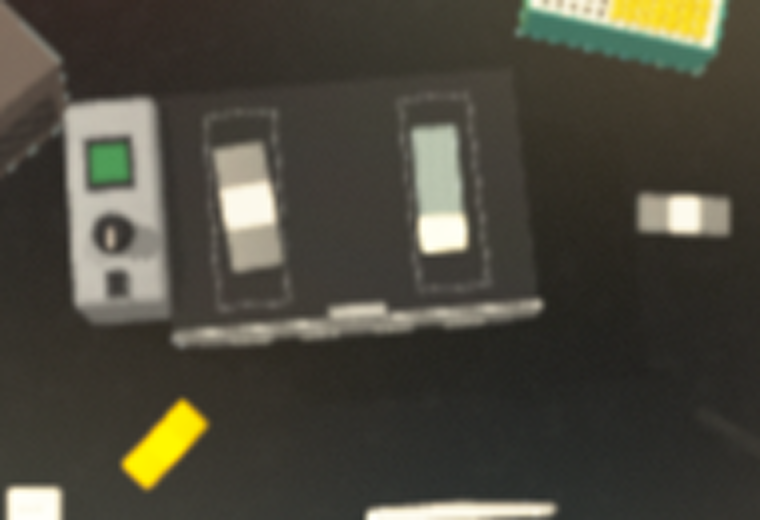

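The crop confirms it: the chamber, pale with its frosted band, is at crop (247,207), which is top-view (302,177). Results in mm:

| Item | Measurement |
|---|---|
| Warmer yaw | about 6.5° |
| Edge middle | about (484, -49.5) |
| Tab | about (488, -49) |
| Chamber centre | about 76 behind the edge, at y +61, turned about 5° |

Next I move with the fingers shut to a point above and behind the tab.

Emit:
carry_out(increments=[0,0,0,0,-0.1725,0,0,0,0,-0.1725,0,0,0,0,-0.1725,0,-2.15,-4.5,0,0,0,-2.15,-4.5,0,0])

```text
clock: 2.17
eef_pos: [0.2501, 0.3743, 0.2311]
tool_rot: [-0.057, 0.998, -0.0, 0.0]
ft_force: [1.1, 0.7, 0.6]
grip_width: 0.0001
grasp_force: 0.0
```

Emit:
carry_out(increments=[0,-2.15,-4.5,0,0,0,-2.15,-4.5,0,0,0,-2.15,-4.5,0,0,0,-2.15,-4.5,0,0,0,-2.15,-4.5,0,0])

```text
clock: 2.8
eef_pos: [0.3826, 0.1621, 0.2316]
tool_rot: [-0.056, 0.998, 0.0, 0.0]
ft_force: [0.9, -0.3, 1.0]
grip_width: -0.0001
grasp_force: 0.0
```

Emit:
carry_out(increments=[0,-2.15,-4.5,0,0,0,-2.15,-4.5,0,0,0,-2.15,-4.5,0,0,0,-2.15,-4.5,0,0,0,-2.15,-4.3,0,0])

```text
clock: 3.42
eef_pos: [0.5146, -0.0476, 0.2314]
tool_rot: [-0.056, 0.998, 0.0, 0.0]
ft_force: [1.0, 0.3, -0.1]
grip_width: 0.0003
grasp_force: 0.0
```

```bash
cat >> h.py <<'E'
E0=np.array([.484,-.0495]);yw=np.radians(6.45)
A=np.array([[np.cos(yw),np.sin(yw)],[-np.sin(yw),np.cos(yw)]])
def state():
    o=bot.get_obs();p=o["eef_pos"];r=R.from_quat(o["tool_rot"]).as_matrix()
    print("t",round(o["clock"],2),"p",p.round(4),"local",((A@(p[:2]-E0))*1000).round(1),"tooly",np.degrees(np.arctan2(r[1,1],r[0,1])).round(2),"tilt",r[:2,2].round(4),"F",o["ft_force"].round(2),"g",round(o["grip_width"],4))
E
python3 -c "
from h import *
state()"
```

```text
t 3.42 p [ 0.5146 -0.0476  0.2314] local [30.6 -1.5] tooly 96.43 tilt [0.0005 0.0001] F [ 1.02  0.35 -0.07] g 0.0003
```

Emit:
carry_out(increments=[0,0,0,4,0,0,0,0,4,0,0,0,0,4,0,0,0,0,2,0,0,0,0,1,0])

```text
clock: 4.05
eef_pos: [0.513, -0.0459, 0.08]
tool_rot: [-0.056, 0.998, 0.0, -0.001]
ft_force: [0.3, -0.9, -0.2]
grip_width: -0.0003
grasp_force: 0.0
```

Emit:
carry_out(increments=[0,0,0,0,0,0,0.6,0,0,0,0,0.6,0,0,0,0,0.6,0,0,0,0,0.6,0,0,0])

```text
clock: 4.68
eef_pos: [0.4896, -0.0488, 0.0817]
tool_rot: [-0.056, 0.998, -0.0, 0.0]
ft_force: [0.4, -0.6, 0.2]
grip_width: -0.0
grasp_force: 0.0
```

Emit:
carry_out(increments=[0,0.6,0,0,0,0,0.6,0,0,0,0,0.6,0,0,0,0,0.6,0,0,0,0,0.6,0,0,0])

```text
clock: 5.3
eef_pos: [0.4597, -0.0521, 0.0813]
tool_rot: [-0.056, 0.998, -0.0, -0.0]
ft_force: [-0.9, -0.7, 0.3]
grip_width: 0.0005
grasp_force: 0.0
```

Emit:
carry_out(increments=[0,0.6,0,0,0,0,0.6,0,0,0,0,0,0,0,0,0,0,0,0,0,0,0,0,0,0])

```text
clock: 5.92
eef_pos: [0.4485, -0.0534, 0.0813]
tool_rot: [-0.056, 0.998, -0.0, 0.0]
ft_force: [-0.3, -0.1, 0.7]
grip_width: 0.0004
grasp_force: 0.0
```

```bash
python3 -c "
from h import *
state()
a=bot.camera('top');b=bot.camera('scene')
cv2.imwrite('pics/lip.png',np.vstack([cv2.resize(a['pixels'][135:225,250:390],(560,360)),cv2.resize(b['pixels'][165:225,240:380],(560,240))]))"
```

```text
t 5.92 p [ 0.4485 -0.0534  0.0813] local [-35.7   0.1] tooly 96.46 tilt [ 0.0003 -0.    ] F [-0.34 -0.11  0.66] g 0.0004
```

View pics/lip.png

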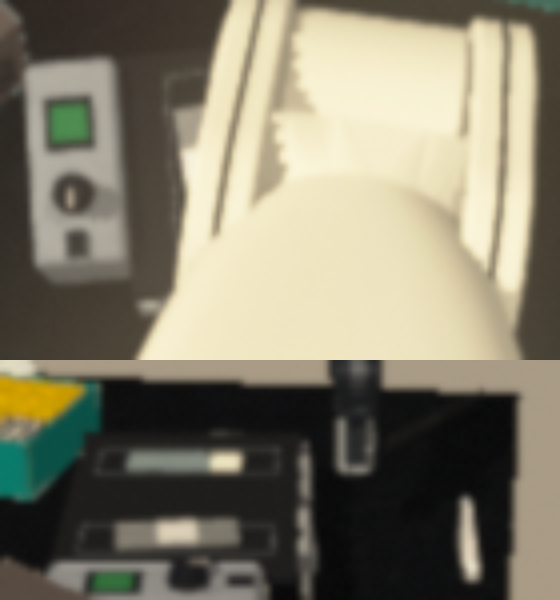

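The scene view (lower half) shows the tab gone from above the edge, with a bright strip hanging at about (307,500), so the lip is down. I'll recheck that without the arm in the way while I move behind the chamber.

Emit:
carry_out(increments=[0,0,0,-4,0,0,0,0,-4,0,0,-3.4,1.2,0,0,0,-3.4,1.2,0,0,0,-3.4,1.2,0,0])

```text
clock: 6.65
eef_pos: [0.5466, -0.0057, 0.1615]
tool_rot: [-0.056, 0.998, -0.0, 0.0]
ft_force: [0.7, -0.6, -0.1]
grip_width: -0.0002
grasp_force: 0.0
```

Emit:
carry_out(increments=[0,-3.4,1.3,0,0,0,-3.6,1.3,0,0,0,0,0,3,0,0,0,0,3,0,0,0,0,2,0])

```text
clock: 7.28
eef_pos: [0.6113, 0.0277, 0.0792]
tool_rot: [-0.056, 0.998, 0.0, -0.001]
ft_force: [0.5, -0.0, -0.4]
grip_width: 0.0
grasp_force: 0.0
```

Emit:
carry_out(increments=[0,0,0,0.5,0,0,0,0,0.5,0,0,0,0,0,0,0,0,0,0,0,0,0,0,0,0])

```text
clock: 7.9
eef_pos: [0.6126, 0.0275, 0.0721]
tool_rot: [-0.056, 0.998, -0.0, 0.001]
ft_force: [-0.5, -0.5, 1.0]
grip_width: -0.0
grasp_force: 0.0
```

```bash
cat >> h.py <<'E'
def look(tag):
    a=bot.camera('top');b=bot.camera('scene')
    cv2.imwrite(f'pics/{tag}.png',np.vstack([cv2.resize(a['pixels'][135:225,250:390],(560,360)),cv2.resize(b['pixels'][165:225,240:380],(560,240))]))
    for n,c in(('top',a),('scene',b)):
        for k,z in(("chamber",.064),("slide",.062)):
            for d in bot.regions_of(c,k):
                v,u=np.nonzero(d["mask"]);q=(planar(c,np.c_[u,v],z)-E0)@A.T
                if abs(q.mean(0)[0]-.05)<.09 and abs(q.mean(0)[1])<.1:
                    r=rect(q);print(n,k,round(d["p"],2),len(u),r[0],r[1],round(r[2],1),"x",(q[:,0].min()*1000).round(1),(q[:,0].max()*1000).round(1))
        for k in("chamber","lip_tab"):
            for d in bot.place_of(c,k)[:2]:
                p=w(c,d["xyz"]);print(n,k,round(d["p"],2),((p[:2]-E0)@A.T*1000).round(1),p[2].round(3))
E
python3 -c "
from h import *
state();look('back')
b=bot.camera('scene');P=pts(b)
q=np.c_[(P[...,:2].reshape(-1,2)-E0)@A.T,P[...,2].ravel()]
m=(abs(q[:,0])<.03)&(abs(q[:,1])<.1)&(q[:,2]>.064)&(q[:,2]<.11);print('above edge pts',m.sum(),q[m].round(3)[:5])
m=(abs(q[:,0]-.07)<.04)&(abs(q[:,1])<.03);print('bed z',np.median(q[m,2]))
"
```

```text
t 7.9 p [0.6126 0.0275 0.0721] local [136.4  62.1] tooly 96.45 tilt [0.0013 0.    ] F [-0.45 -0.54  1.  ] g -0.0
top slide 0.85 326 [ 77.8 -56.5] [27.3 75.7] 88.4 x 39.8 115.7
top chamber 0.53 [  63.9 -218.9] 0.002
top lip_tab 0.6 [-11.9  -2.3] 0.014
scene chamber 0.56 205 [73.3 68.6] [74.6 37.8] 5.5 x 36.2 111.4
scene slide 0.42 131 [ 76.  -48.2] [70.6 26.8] 0.2 x 40.6 111.3
scene slide 0.21 26 [-6.3 27.4] [  7.3 138.1] 0.4 x -10.3 -2.9
scene chamber 0.69 [73.5 58.7] 0.062
scene chamber 0.68 [-41.1 314.5] -0.001
scene lip_tab 0.66 [-6.3  3.2] 0.017
above edge pts 0 []
bed z 0.05789450954064701
```

View pics/back.png

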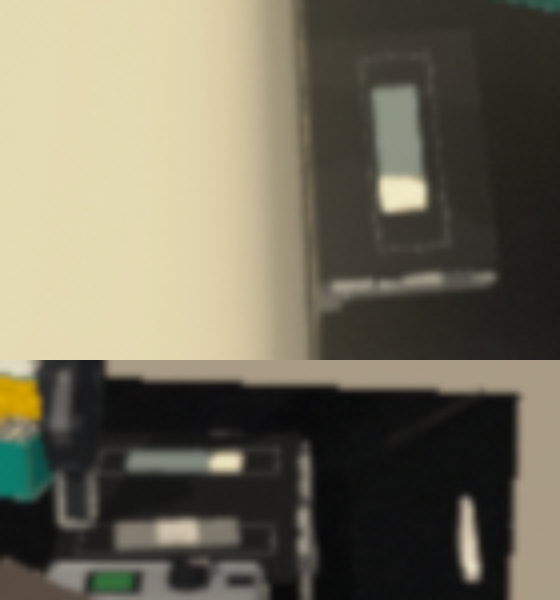

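The tab reads 45 mm below bed height and nothing stands above the edge, so the lip is fully down. The chamber and slide haven't moved. I'll lower to 62 mm and push gently.

Emit:
carry_out(increments=[0,0,0,0.6,0,0,0,0,0.4,0,0,0,0,0,0,0,0.3,0,0,0,0,0.3,0,0,0])

```text
clock: 9.07
eef_pos: [0.606, 0.0269, 0.0613]
tool_rot: [-0.056, 0.998, -0.0, -0.0]
ft_force: [-0.5, -0.1, 0.6]
grip_width: 0.0
grasp_force: 0.0
```

Emit:
carry_out(increments=[0,0.3,0,0,0,0,0.3,0,0,0,0,0.3,0,0,0,0,0.3,0,0,0,0,0.3,0,0,0])

```text
clock: 9.7
eef_pos: [0.5911, 0.0252, 0.0613]
tool_rot: [-0.056, 0.998, -0.0, 0.0]
ft_force: [0.5, 0.1, -0.3]
grip_width: 0.0001
grasp_force: 0.1
```

```bash
python3 -c "
from h import *
state();look('p1')"
```

```text
t 9.7 p [0.5911 0.0252 0.0613] local [114.8  62.2] tooly 96.46 tilt [ 0.0001 -0.    ] F [ 0.53  0.06 -0.32] g 0.0001
top slide 0.64 355 [ 78.1 -55.2] [28.6 75.7] 87.0 x 39.8 116.3
top chamber 0.17 [78.3  0.1] 0.008
top lip_tab 0.61 [-9.  -0.8] 0.016
scene chamber 0.46 204 [63.4 68.9] [75.  37.6] 5.9 x 26.4 101.4
scene chamber 0.77 [62.4 64.3] 0.061
scene chamber 0.57 [-57.5 120.8] -0.005
```

View pics/p1.png

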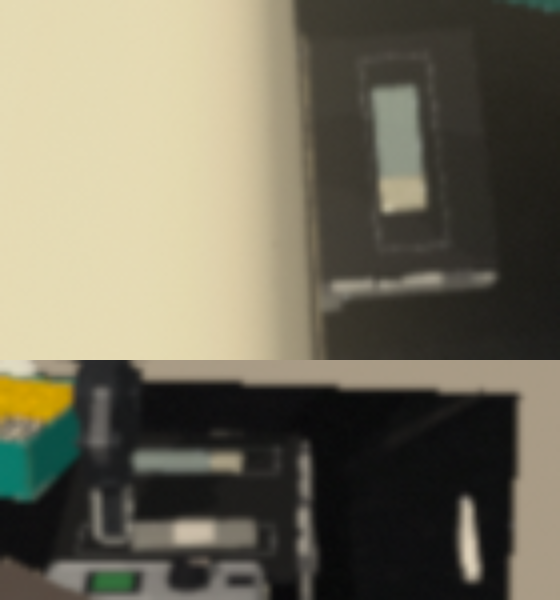

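The chamber follows squarely. It has moved about 10 mm in the scene view and is centred on the fingers at about (193,533).

Emit:
carry_out(increments=[0,0.3,0,0,0,0,0.3,0,0,0,0,0.3,0,0,0,0,0.3,0,0,0,0,0.3,0,0,0])

```text
clock: 10.82
eef_pos: [0.5762, 0.0235, 0.0614]
tool_rot: [-0.056, 0.998, -0.0, 0.0]
ft_force: [0.9, 0.9, 0.3]
grip_width: -0.0004
grasp_force: 0.1
```

Emit:
carry_out(increments=[0,0.3,0,0,0,0,0.3,0,0,0,0,0.3,0,0,0,0,0.3,0,0,0,0,0.3,0,0,0])

```text
clock: 11.45
eef_pos: [0.5613, 0.0218, 0.0613]
tool_rot: [-0.056, 0.998, -0.0, 0.0]
ft_force: [0.4, 0.2, 0.3]
grip_width: -0.0002
grasp_force: 0.1
```

Emit:
carry_out(increments=[0,0.3,0,0,0,0,0.3,0,0,0,0,0.3,0,0,0,0,0.3,0,0,0,0,0.2,0,0,0])

```text
clock: 12.08
eef_pos: [0.5473, 0.0202, 0.0613]
tool_rot: [-0.056, 0.998, 0.0, -0.0]
ft_force: [0.4, 0.2, -0.2]
grip_width: -0.0002
grasp_force: 0.1
```

```bash
python3 -c "
from h import *
state();look('p2')"
```

```text
t 12.07 p [0.5473 0.0202 0.0613] local [70.8 62.1] tooly 96.46 tilt [-0.0001  0.    ] F [ 0.36  0.23 -0.18] g -0.0002
top chamber 0.51 [  64.1 -215.8] -0.001
top lip_tab 0.48 [-5.7 -1.5] 0.016
scene chamber 0.62 214 [19.6 72.8] [74.7 33.9] 0.2 x -17.7 57.0
scene slide 0.66 63 [ 76.  -48.2] [70.6 26.8] 0.2 x 40.6 111.3
scene slide 0.65 2393 [69.7 62.5] [160.  332.5] 0.1 x -10.4 149.7
scene chamber 0.56 [-102.7 -260.2] -0.004
scene chamber 0.55 [-56.3 124.5] -0.004
scene lip_tab 0.61 [-7.1  4.6] 0.016
```

View pics/p2.png

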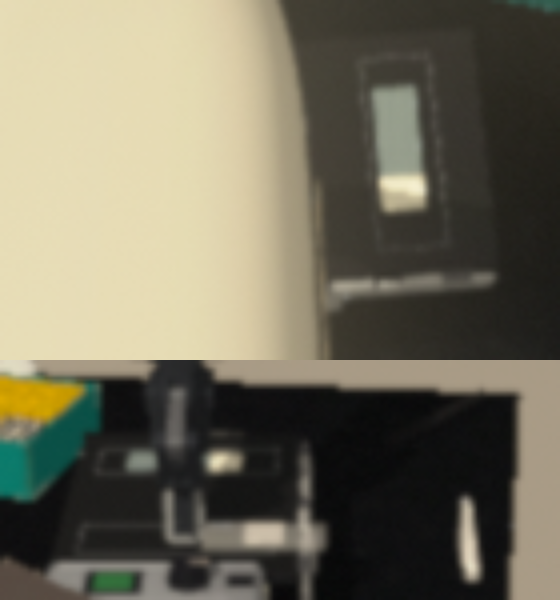

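The chamber is now square (0.2°) with about 16 mm of overhang. I'll push 8 mm more, back off, lift clear and check from the top.

Emit:
carry_out(increments=[0,0.2,0,0,0,0,0.2,0,0,0,0,0.2,0,0,0,0,0.2,0,0,0,0,0,0,0,0])

```text
clock: 13.2
eef_pos: [0.5394, 0.0193, 0.0613]
tool_rot: [-0.056, 0.998, 0.0, -0.0]
ft_force: [-0.2, 0.1, 0.1]
grip_width: 0.0004
grasp_force: 0.0
```

Emit:
carry_out(increments=[0,-0.5,0,0,0,0,-1,0,0,0,0,0,0,-3,0,0,0,0,-5,0,0,0,0,-5,0])

```text
clock: 13.82
eef_pos: [0.555, 0.0211, 0.1924]
tool_rot: [-0.056, 0.998, 0.0, -0.0]
ft_force: [0.7, -0.5, 0.2]
grip_width: 0.0001
grasp_force: 0.0
```

Emit:
carry_out(increments=[0,0,-6,0,0,0,0,-6,0,0,0,0,-6,0,0,0,0,-6,0,0,0,0,-6,0,0])

```text
clock: 14.45
eef_pos: [0.589, -0.2792, 0.1914]
tool_rot: [-0.056, 0.998, -0.0, 0.0]
ft_force: [0.7, -0.7, -0.9]
grip_width: 0.0001
grasp_force: 0.0
```

```bash
python3 -c "
from h import *
state();look('p3')
c=bot.camera('top');P=pts(c);q=np.c_[(P[...,:2].reshape(-1,2)-E0)@A.T,P[...,2].ravel()]
for y in np.arange(-.09,.04,.02):
    s=q[(abs(q[:,1]-y)<.008)&(abs(q[:,2]-.06)<.006)&(abs(q[:,0]-.07)<.1)]
    if len(s):print(round(y,2),(s[:,0].min()*1000).round(1),(s[:,0].max()*1000).round(1))
"
```

```text
t 14.45 p [ 0.589  -0.2792  0.1914] local [  78.5 -240. ] tooly 96.46 tilt [ 0.0009 -0.0002] F [ 0.73 -0.66 -0.87] g 0.0001
top chamber 0.75 394 [13.2 63.6] [75.8 29.8] 0.2 x -24.7 51.0
top slide 0.55 219 [-9.9  1.6] [ 16.8 202.8] 0.0 x -18.3 -1.5
top chamber 0.79 [14.8 63.1] 0.06
top chamber 0.62 [-55.4 129.8] 0.003
top lip_tab 0.6 [-8.1 -2.4] 0.015
scene chamber 0.47 217 [10.8 72.7] [76.8 33.9] 0.2 x -27.6 49.3
scene slide 0.52 126 [ 74.8 -48.2] [72.9 26.8] 0.2 x 38.4 111.3
scene chamber 0.8 [11.2 63.9] 0.06
scene chamber 0.42 [-56.5 123.3] -0.003
scene lip_tab 0.47 [-5.4 -0.2] 0.014
-0.09 -5.7 150.5
-0.07 -5.6 151.1
-0.05 -6.0 150.6
-0.03 -5.8 150.4
-0.01 -6.1 150.9
0.01 -5.2 151.1
0.03 -5.8 151.1
```

View pics/p3.png

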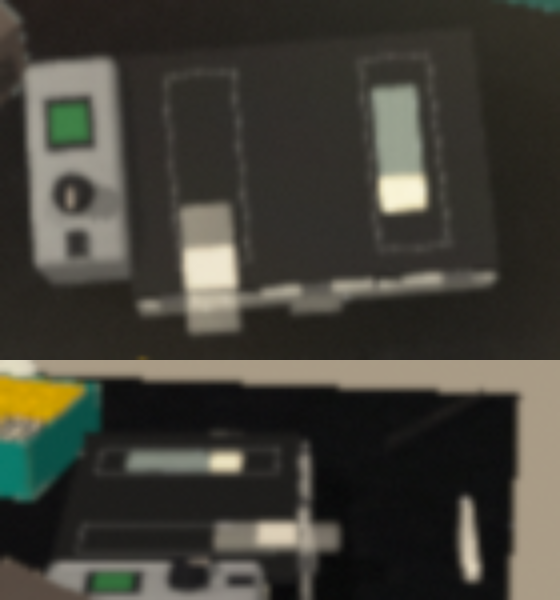

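The chamber lies flat and square, spanning x -24.7 to 51 mm, so about 25 mm (a third) overhangs. The lip hangs at about (310,290), the slide is unmoved, and the arm is clear.

```bash
python3 -c "
from workcell import bot
print(bot.job_done())"
```

```text
the job is handed in; nothing more can be done
None
```

The job is handed in: the lip is folded fully down, and the counting chamber lies flat and square with about 25 mm (a third of its length) over the front edge; the slide is unmoved, and the arm went nowhere near the other things around the warmer.

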